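# Find the socket that fits the microscope pillar's clamp nut

### The job

Three look-alike sockets hang on the posts of the grey rack, and only one of them fits the hex nut recessed in the microscope's pillar foot: lift them off and try them on the nut, hanging those that do not fit back on the rack's posts. When you find the one that slides right down over the nut, keep it there and finish while still holding it by its grip, pressed down so that the yellow spring collar round the nut stays pushed most of the way down. Leave the other things on the bench where they are.

Things in the scene. Friction and masses are not known exactly. Their poses are not given: they have to be found in the camera images.
- pillar_foot: Aluminium pillar foot, a fixed square block 110 x 110 mm and 34 mm high on the bench, sides along its x and y (its x within 30 degrees of straight ahead of the robot); origin at the centre of its underside. In its middle is an open round well, 34 mm in diameter and 22 mm deep, with the nut standing in it.
- nut_top (a point): Centre of the top face of the dark steel hex nut in the pillar foot, 40 mm above the bench (6 mm proud of the block). The nut never turns; 18 mm across flats, its top edge chamfered to 16 mm across flats over 3 mm of height. z up; the x axis is square to one pair of flats, so the shape repeats every 60 degrees.
- lock_collar (a joint): Yellow sprung locking collar round the nut, in the well, 31 mm outside diameter. Value: how far it is pressed down in m, 0 at rest (its top 30 mm above the bench, 10 mm below the nut's top) to 0.009 at its stop. A socket slid over the nut pushes it; the spring resists with 1.4 N at first, 5 N at the stop, and lifts a socket that is let go.
- rack: Grey rack base, fixed, 70 (x) x 240 (y) x 12 mm; origin under its centre, x within 21 degrees of straight ahead. Three posts in a row along its y, 80 mm apart. Each carries one socket at the start. The sockets look alike; their hex bores are 13, 15.5 and 19.5 mm across flats. The first two stop on top of the nut, the last slides down over it. Which post has which changes from run to run.
- post_1: Upright steel post at the +y end of the rack, 9 mm in diameter and 50 mm tall; origin at its foot, 12 mm above the bench; axes as the rack's. A socket hangs on it mouth down at the start.
- post_2: Upright steel post at the middle of the rack, 9 mm in diameter and 50 mm tall; origin at its foot, 12 mm above the bench; axes as the rack's. A socket hangs on it mouth down at the start.
- post_3: Upright steel post at the -y end of the rack, 9 mm in diameter and 50 mm tall; origin at its foot, 12 mm above the bench; axes as the rack's. A socket hangs on it mouth down at the start.
- hang_1 (a point): Fixed point over post_1, 81 mm above the bench, axes as the rack's: where the centre of a socket's grip is while it hangs there (51 mm above the socket's mouth). The socket: steel hex barrel 25.5 mm across flats, 29.5 over corners, 36 mm tall, bore open below and 32 mm deep; above it a blue grip block 22 x 36 mm, 30 mm tall. 66 mm tall in all, 0.15 kg.
- hang_2 (a point): Fixed point over post_2, 81 mm above the bench, axes as the rack's: where the centre of a socket's grip is while it hangs there (51 mm above the socket's mouth). The grip is to be pinched across its 22 mm, which lies along this point's x axis at the start (36 mm along y). A pair of bore flats is parallel to the grip's two 36 mm wide faces.
- hang_3 (a point): Fixed point over post_3, 81 mm above the bench, axes as the rack's: where the centre of a socket's grip is while it hangs there (51 mm above the socket's mouth). A hanging socket's roof rests on the post's tip: its mouth is 30 mm, its grip's top 96 mm above the bench. It comes free when raised 32 mm.
- oil_bottle: Bystander: amber glass oil bottle with a black cap, 36 mm across, 75 mm tall; origin at the centre of its underside. Leave alone.
- objective: Bystander: steel microscope objective standing on end, 32 mm across, 50 mm tall; origin at the centre of its underside. Leave alone.
- dish: Bystander: clear shallow glass dish, 90 mm across, 15 mm tall; origin at the centre of its underside. Leave alone.
- beaker: Bystander: clear glass beaker, 60 mm across, 75 mm tall; origin at the centre of its underside. Leave alone.
- sample_jar: Bystander: clear plastic jar with a white lid, 56 mm across, 70 mm tall; origin at the centre of its underside. Leave alone.

How it is judged:
On the way, in this order (a step that is already met when the one before it is completed fails the run):
1. a socket is lifted off its post (contact force between any of post_1, post_2, post_3 and anything else below 0.2 N), for 0.2 s.
2. the fitting socket, held in the fingers, slides over the nut and presses the collar down (value of joint lock_collar above 0.005 m and contact force between the fingers and anything else above 2 N and horizontal distance between the grasp point and nut_top below 0.02 m and height (world z) of the grasp point above 0.045 m), for 0.2 s.
At the end, for the whole second after the job is handed in: The collar is pressed down by more than 5 mm (of 9) by the fitting socket, the fingers grip that socket (over 2 N) with the grasp point within 20 mm of the nut's axis and at least 45 mm above the bench; two of the three posts each carry a hanging socket (over 0.5 N) and the third is empty (all of step 2 and ((contact force between post_1 and anything else below 0.2 N and contact force between each of post_2, post_3 and anything else above 0.5 N) or (contact force between post_2 and anything else below 0.2 N and contact force between each of post_1, post_3 and anything else above 0.5 N) or (contact force between post_3 and anything else below 0.2 N and contact force between each of post_1, post_2 and anything else above 0.5 N))); the arm keeps its last pose, push and grip.
It fails at once if the oil bottle is moved by more than 30 mm or knocked over (distance of oil_bottle from where it was at the start of the episode above 0.03 m or angle between oil_bottle's own z axis and vertical above 0.6 rad).
It fails at once if the objective is moved by more than 30 mm or knocked over (distance of objective from where it was at the start of the episode above 0.03 m or angle between objective's own z axis and vertical above 0.6 rad).
It fails at once if the dish is moved by more than 30 mm or knocked over (distance of dish from where it was at the start of the episode above 0.03 m or angle between dish's own z axis and vertical above 0.6 rad).
It fails at once if the beaker is moved by more than 30 mm or knocked over (distance of beaker from where it was at the start of the episode above 0.03 m or angle between beaker's own z axis and vertical above 0.6 rad).
It fails at once if the sample jar is moved by more than 30 mm or knocked over (distance of sample_jar from where it was at the start of the episode above 0.03 m or angle between sample_jar's own z axis and vertical above 0.6 rad).
It also fails if it takes over 72 s, if anything falls off the work surface, if the arm or the gripper's body presses on something with over 40 N, if the wrist force passes 120 N, or if a joint passes its speed limit or range.

### The arm

A 7-joint arm with a two-finger parallel gripper is mounted at the origin on the work surface. World frame = base frame: x ahead of the robot, y to its left, z up, the work surface at z = 0. Lengths are in m, angles in rad, forces in N, time in s.
With the tool pointing down it reaches from about 0.425 to 0.875 m from the base axis. Payload 4.7 kg.
Tool frame: the origin (TCP) lies midway between the tips of the shut fingers; the grasp point (between the pads) lies 19 mm behind it; y points along the fingers, z is the direction in which the jaws open and shut, and the axes are right-handed (so a half turn about y gives the same grasp; the last joint's range is limited). The gripper opens to 87 mm and grips with 3 to 60 N. Pads are 19 mm wide; open, the fingers measure 117 mm over their backs; the gripper's body (75 mm by 190 mm) begins 51 mm behind the grasp point.
Start: joints at [-1.188, 0.321, -0.07, 1.45, 0.023, 1.371, -0.057], TCP at [0.234, 0.606, 0.186] pointing down, gripper open.
Joint ranges: [-2.86, 2.86], [-0.3, 2.09], [-1.38, 1.24], [0.06, 2.45], [-1.56, 4.7], [0.09, 2.05], [-2.69, 2.69]. Speed limits (rad/s): [2.57, 2.57, 3.14, 3.14, 3.14, 3.14, 3.14].

### API

Orientations are given as a rotation vector (axis times angle).
In Python, from bench import ctrl gives the robot as it stands.
- The arm moves only by the tool play_rows, never from a script. Its arguments are lists of equal length, an entry for each row: "translation": the shift along the tool's x, y, z in mm, a list of three; "turn": the turn, a rotation vector about the tool's x, y, z in rad, a list of three; "fingers": the opening, from -1 (shut) to 1 (fully open), so that 0 is half open. In form: {"translation": [[dx, dy, dz], ...], "turn": [[wx, wy, wz], ...], "fingers": [fingers, ...]}. A call has exactly 10 rows; each row shifts and turns the commanded pose from where the row before left it, along the tool's axes as they then stand; what a row does not reach is not made up. A row lasts 1/12 s, in which the tool goes at most 41.7 mm and 7.16 degrees, less where a joint would pass 70% of its speed; a pose out of reach is approached as far as the arm can. A call with a gripper value outside its range is refused whole. The fingers move at their own pace and stop on an object; "grip_force" is the grip in N (left out, the last holds). Time passes only in rows, so rows that do not move let the fingers close, or fill a call up. It gives the time, the measured TCP pose, the force and the opening at its end, in the units of the state.
- ctrl.get_state(): the state, without advancing time (a new reading comes with each control period).
- ctrl.get_image(name): name is "scene" or "side" or "wrist"; returns the picture (384x512x3 uint8, blue, green, red); there is no depth.
- ctrl.camera_info(name): a dict with "camera_matrix" (3x3 intrinsics, pixels), "R" (3x3) and "t" (3): a world point X has camera coordinates R X + t. Camera axes: x right, y down, z forward; pixel columns grow to the right and rows downward; lengths in m; the calibration is good to about 2 mm. A picture is of the moment at which its call begins: read the wrist's pose just before it. camera_info takes no time and is no camera call; for the wrist camera it gives the pose at the moment of the call.
- ctrl.close_job(): hands the job in, once; it reports no verdict.
The state is a dict: "time": time; "joint_positions": joint angles; "qd": joint speeds; "joint_torque": joint torques, N m; "position": TCP position; "tool_rot": TCP orientation; "ft_force": force on the tool from outside, world axes, zero at the start; "torque": the same for the moment, N m; "grip_width": opening from 0.0 (shut) to 1.0 (fully open).
Only numpy, scipy, OpenCV 4.12 (cv2) and the standard library are available. Lean on these libraries where they do the work, as an engineer would, in place of code of your own. Each camera call takes 0.05 s, during which the arm holds its last target.

## Working session

There is one attempt and no reset: what is moved stays moved. The work goes in short steps, Python scripts to look and compute and a tool call to move; the robot and the scene stay as the last step left them, time stands still between calls to the robot, and variables do not carry over. Pictures are saved under pics/ and viewed, and the job is handed in when it is done.

Besides the shell and the picture viewer there is one more tool, called after ">>>" in YAML: its name, and indented under it one key for each argument. play_rows: Moves the arm, as the interface text tells. Its arguments: {"type":"object","properties":{"translation":{"type":"array"},"turn":{"type":"array"},"fingers":{"type":"array"},"grip_force":{"type":"number"}},"required":["translation","turn","fingers"]}

```bash
ls; mkdir -p pics; python3 - <<'E'
from bench import ctrl
import cv2,numpy as np
s=ctrl.get_state();print({k:np.round(v,4).tolist() for k,v in s.items()})
for n in ["scene","side","wrist"]:
    ci=ctrl.camera_info(n);print(n,np.round(ci["camera_matrix"],1).tolist(),np.round(ci["R"],4).tolist(),np.round(ci["t"],4).tolist())
    cv2.imwrite(f"pics/{n}0.png",ctrl.get_image(n))
E
```

```text
pics
{'time': 0.0, 'joint_positions': [-1.1879, 0.3218, -0.0701, 1.4517, 0.0227, 1.3708, -0.0569], 'qd': [-0.0007, 0.0005, 0.0013, -0.0001, -0.0009, -0.001, -0.0018], 'joint_torque': [0.0003, -49.1294, -0.4039, -31.2529, -0.0641, 0.0435, 0.0002], 'position': [0.2341, 0.6057, 0.1848], 'tool_rot': [-1.5533, 0.2895, -0.2892], 'ft_force': [0.452, -0.2377, -0.1006], 'torque': [0.0075, -0.0008, 0.0534], 'grip_width': 1.0006}
scene [[362.2, 0.0, 258.3], [0.0, 362.2, 196.1], [0.0, 0.0, 1.0]] [[0.3437, 0.939, -0.0136], [0.6035, -0.2319, -0.7629], [-0.7195, 0.254, -0.6464]] [-0.1899, -0.302, 1.7387]
side [[358.0, 0.0, 252.3], [0.0, 358.0, 188.4], [0.0, 0.0, 1.0]] [[-0.9928, -0.1187, 0.0155], [-0.0713, 0.4828, -0.8728], [0.0961, -0.8676, -0.4878]] [0.6093, 0.1223, 1.1334]
wrist [[327.4, 0.0, 251.7], [0.0, 327.4, 191.6], [0.0, 0.0, 1.0]] [[0.3613, 0.9325, -0.002], [0.9004, -0.3483, 0.2607], [0.2424, -0.096, -0.9654]] [-0.649, -0.0309, 0.389]
```

View pics/scene0.png

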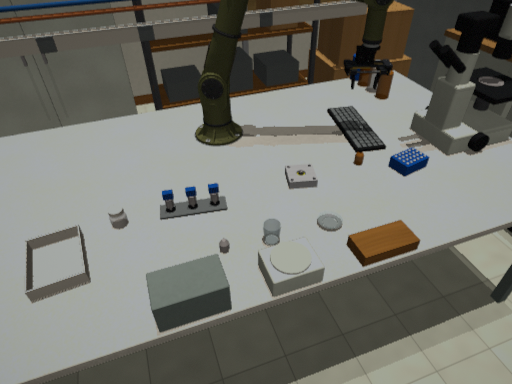

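View pics/side0.png

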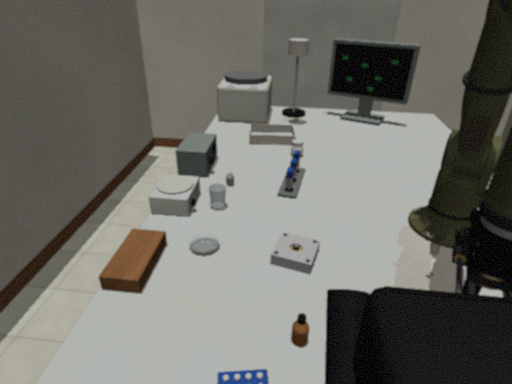

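View pics/wrist0.png

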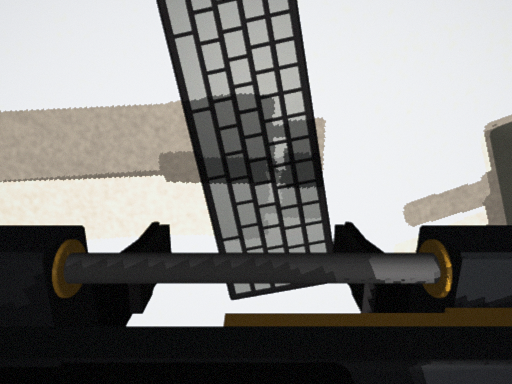

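The scene view shows the foot with its nut near (301,173). The rack is near (193,207), with blue grips at about (168,195), (191,191) and (214,188). The side view has the nut near (295,247). Next I'll measure them roughly.

```bash
cat > h.py <<'E'
import numpy as np,cv2
from scipy.spatial.transform import Rotation as R
from bench import ctrl
def ray(ci,u,v):
    K,Rm,t=[np.array(ci[k],float) for k in("camera_matrix","R","t")]
    return -Rm.T@t, Rm.T@(np.linalg.inv(K)@[u,v,1])
def onz(ci,u,v,z):
    o,d=ray(ci,u,v); return o+d*(z-o[2])/d[2]
def blobs(img,lo,hi,amin=10):
    m=cv2.inRange(cv2.cvtColor(img,cv2.COLOR_BGR2HSV),lo,hi)
    n,l,s,c=cv2.connectedComponentsWithStats(m)
    return [(s[i].tolist(),c[i].round(1).tolist()) for i in range(1,n) if s[i,4]>=amin]
def st():
    s=ctrl.get_state();r=R.from_rotvec(s["tool_rot"]).as_matrix()
    return s,r
def move(dp,yaw=None):
    """world shift mm -> tool axes"""
    s,r=st(); return r.T@np.array(dp)
E
python3 - <<'E'
from h import *
s,r=st();print(r.round(3).tolist())
for n in["scene","side"]:
    im=cv2.imread(f"pics/{n}0.png");ci=ctrl.camera_info(n)
    for b in blobs(im,(105,120,50),(130,255,255)):
        print(n,"blue",b,onz(ci,*b[1],.081).round(3))
    for b in blobs(im,(22,90,60),(38,255,255),3):
        print(n,"yel",b,onz(ci,*b[1],.03).round(3))
ci=ctrl.camera_info("scene")
for nm,p in dict(bottle=(359,158),obj=(224,244),dish=(330,222),beaker=(272,230),jar=(118,215)).items(): print(nm,onz(ci,*p,.03).round(3))
for n,(x,y,w,h) in dict(scene=(150,140,200,90),side=(250,140,90,140)).items():
    im=cv2.imread(f"pics/{n}0.png")[y:y+h,x:x+w];cv2.imwrite(f"pics/{n}0c.png",cv2.resize(im,None,fx=4,fy=4,interpolation=cv2.INTER_CUBIC))
E
```

```text
[[0.933, -0.0, 0.36], [-0.36, -0.001, 0.933], [0.0, -1.0, -0.001]]
scene blue ([0, 0, 110, 10, 334], [48.6, 4.0]) [-2.792 -0.911  0.081]
scene blue ([355, 74, 4, 6, 18], [356.8, 76.5]) [-0.181  0.859  0.081]
scene blue ([389, 148, 40, 28, 556], [407.7, 162.5]) [0.615 0.59  0.081]
scene blue ([208, 184, 10, 9, 62], [212.7, 187.2]) [ 0.492 -0.15   0.081]
scene blue ([185, 187, 11, 9, 63], [190.1, 190.4]) [ 0.481 -0.23   0.081]
scene blue ([162, 190, 11, 10, 73], [167.0, 194.0]) [ 0.471 -0.31   0.081]
scene yel ([202, 72, 17, 5, 30], [208.9, 74.0]) [-0.658  0.12   0.03 ]
scene yel ([209, 77, 5, 1, 5], [211.0, 77.0]) [-0.607  0.121  0.03 ]
scene yel ([196, 128, 13, 14, 71], [200.5, 135.0]) [ 0.035 -0.094  0.03 ]
scene yel ([210, 134, 27, 10, 122], [221.5, 139.5]) [ 0.108 -0.014  0.03 ]
scene yel ([297, 172, 8, 3, 13], [300.2, 173.2]) [0.468 0.208 0.03 ]
side blue ([287, 151, 13, 27, 131], [292.8, 164.2]) [ 0.489 -0.221  0.081]
side blue ([218, 370, 50, 14, 407], [244.0, 377.7]) [0.553 0.631 0.081]
side yel ([410, 218, 4, 3, 6], [411.3, 219.3]) [0.113 0.017 0.03 ]
side yel ([418, 225, 3, 6, 7], [419.0, 227.7]) [0.102 0.061 0.03 ]
side yel ([421, 225, 3, 4, 5], [422.2, 226.6]) [0.091 0.054 0.03 ]
side yel ([415, 226, 2, 3, 3], [415.3, 227.0]) [0.112 0.059 0.03 ]
side yel ([291, 246, 3, 4, 9], [292.0, 247.3]) [0.479 0.208 0.03 ]
side yel ([298, 247, 3, 3, 8], [299.1, 248.1]) [0.46  0.208 0.03 ]
bottle [0.46  0.482 0.03 ]
obj [ 0.723 -0.178  0.03 ]
dish [0.754 0.185 0.03 ]
beaker [ 0.719 -0.012  0.03 ]
jar [ 0.46  -0.488  0.03 ]
```

View pics/scene0c.png

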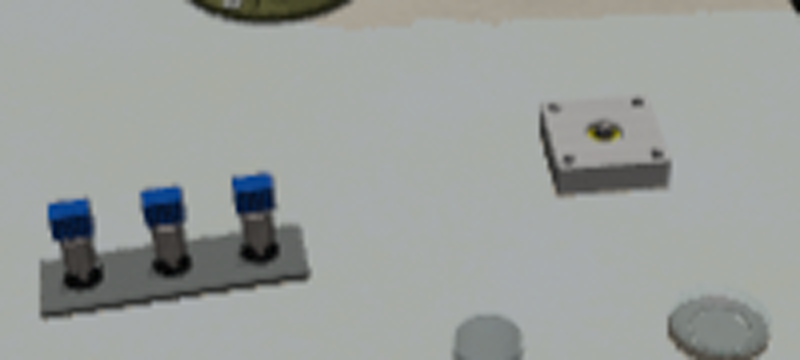

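View pics/side0c.png

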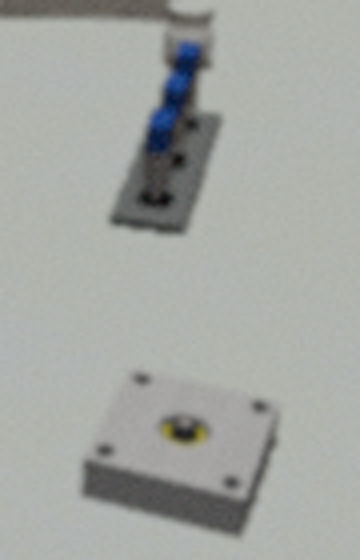

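```bash
cat >> h.py <<'E'
def plan(target,jaw):
    """total tool-frame move: world shift expressed in tool axes (before turning) & turn about tool y. jaw=angle of tool z in xy (deg)"""
    s,r=st(); d=1000*(np.array(target)-s["position"])
    a=np.degrees(np.arctan2(r[1,2],r[0,2])); 
    dj=(jaw-a+180)%360-180
    print("t",round(s["time"],2),"pos",np.round(s["position"],4),"jaw",round(a,2),"tool d",(r.T@d).round(1),"world d",d.round(1),"turn y",round(-np.radians(dj),4),"f",np.round(s["ft_force"],1),"g",round(s["grip_width"],3),"down",r[:,1].round(4))
E
python3 - <<'E'
from h import *
s,r=st();ci=ctrl.camera_info("wrist")
o,d=ray(ci,256,110);p=s["position"]
print("cam in tool mm",(r.T@(o-p)*1000).round(1),"dir",(r.T@d).round(3))
q=onz(ci,256,120,.04);print("hit rel tool",(r.T@(q-p)*1000).round(1))
plan([.469,.21,.2],24)
E
```

```text
cam in tool mm [-7.100e+01 -1.974e+02  1.000e-01] dir [0.02  1.03  0.013]
hit rel tool [-54.5 145.    4.4]
t 0.15 pos [0.2342 0.6059 0.185 ] jaw 68.87 tool d [ 361.7  -14.5 -284.6] world d [ 234.8 -395.9   15. ] turn y 0.7832 f [ 0.5 -0.2  0.1] g 0.997 down [-4.0e-04 -1.4e-03 -1.0e+00]
```

```bash
cat >> h.py <<'E'
def rows(target,jaw,n=10):
    s,r=st(); p=np.array(s["position"]); d=1000*(np.array(target)-p)
    a=np.arctan2(r[1,2],r[0,2]); dj=(np.radians(jaw)-a+np.pi)%(2*np.pi)-np.pi
    w=-dj/n; M=sum(R.from_rotvec([0,w*i,0]).as_matrix() for i in range(n))
    b=np.linalg.solve(M,r.T@d)
    # levelling: rotation that brings tool y to world down
    lev=np.cross([0,1,0],r.T@[0,0,-1.])
    print("t",round(s["time"],2),"pos",p.round(4),"jaw",np.degrees(a).round(2),"| n",n,"row",b.round(2),"turn",round(w,4),"world d",d.round(1),"| lev",lev.round(4),"f",np.round(s["ft_force"],1),"g",round(s["grip_width"],3))
E
python3 - <<'E'
from h import *
rows([.491,.16,.2],24,13)
E
```

```text
t 0.15 pos [0.2342 0.6059 0.185 ] jaw 68.87 | n 13 row [ 38.57  -1.11 -12.7 ] turn 0.0602 world d [ 256.8 -445.9   15. ] | lev [ 0.0014 -0.      0.0001] f [ 0.5 -0.2  0.1] g 0.997
```

>>> play_rows:
  translation:
    - [38.6, -1.1, -12.7]
    - [38.6, -1.1, -12.7]
    - [38.6, -1.1, -12.7]
    - [38.6, -1.1, -12.7]
    - [38.6, -1.1, -12.7]
    - [38.6, -1.1, -12.7]
    - [38.6, -1.1, -12.7]
    - [38.6, -1.1, -12.7]
    - [38.6, -1.1, -12.7]
    - [38.6, -1.1, -12.7]
  turn:
    - [0, 0.06, 0]
    - [0, 0.06, 0]
    - [0, 0.06, 0]
    - [0, 0.06, 0]
    - [0, 0.06, 0]
    - [0, 0.06, 0]
    - [0, 0.06, 0]
    - [0, 0.06, 0]
    - [0, 0.06, 0]
    - [0, 0.06, 0]
  fingers: [1, 1, 1, 1, 1, 1, 1, 1, 1, 1]

```text
time: 0.98
position: [0.4658, 0.2771, 0.1967]
tool_rot: [-1.435, 0.758, -0.758]
ft_force: [0.8, 0.1, -0.1]
grip_width: 1.002
```

>>> play_rows:
  translation:
    - [38.6, -1.1, -12.7]
    - [38.6, -1.1, -12.7]
    - [38.6, -1.1, -12.7]
    - [0, 0, 0]
    - [0, 0, 0]
    - [0, 0, 0]
    - [0, 0, 0]
    - [0, 0, 0]
    - [0, 0, 0]
    - [0, 0, 0]
  turn:
    - [0, 0.06, 0]
    - [0, 0.06, 0]
    - [0, 0.06, 0]
    - [0, 0, 0]
    - [0, 0, 0]
    - [0, 0, 0]
    - [0, 0, 0]
    - [0, 0, 0]
    - [0, 0, 0]
    - [0, 0, 0]
  fingers: [1, 1, 1, 1, 1, 1, 1, 1, 1, 1]

```text
time: 1.82
position: [0.4918, 0.1614, 0.2]
tool_rot: [-1.381, 0.892, -0.891]
ft_force: [0.9, -0.8, 0.4]
grip_width: 0.997
```

```bash
python3 - <<'E'
from h import *
import json
rows([.491,.16,.2],24,1)
ci=ctrl.camera_info("wrist");im=ctrl.get_image("wrist")
json.dump({k:np.array(v).tolist() for k,v in ci.items() if k in("camera_matrix","R","t")},open("ci1.json","w"))
cv2.imwrite("pics/w1.png",im)
E
```

```text
t 1.82 pos [0.4918 0.1614 0.2   ] jaw 24.29 | n 1 row [ 0.95 -0.   -1.35] turn 0.0051 world d [-0.8 -1.4  0. ] | lev [ 0.0003 -0.      0.    ] f [ 0.9 -0.8  0.4] g 0.997
```

View pics/w1.png

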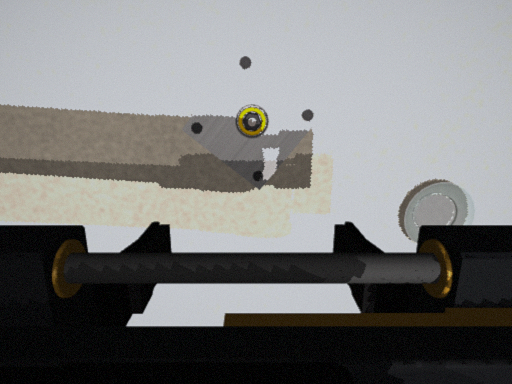

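>>> play_rows:
  translation:
    - [0, 25, 0]
    - [0, 30, 0]
    - [0, 30, 0]
    - [0, 25, 0]
    - [0, 10, 0]
    - [0, 0, 0]
    - [0, 0, 0]
    - [0, 0, 0]
    - [0, 0, 0]
    - [0, 0, 0]
  turn:
    - [0, 0, 0]
    - [0, 0, 0]
    - [0, 0, 0]
    - [0, 0, 0]
    - [0, 0, 0]
    - [0, 0, 0]
    - [0, 0, 0]
    - [0, 0, 0]
    - [0, 0, 0]
    - [0, 0, 0]
  fingers: [1, 1, 1, 1, 1, 1, 1, 1, 1, 1]

```text
time: 2.7
position: [0.4933, 0.1609, 0.0817]
tool_rot: [-1.377, 0.892, -0.894]
ft_force: [0.1, 0.3, 0.1]
grip_width: 0.997
```

```bash
python3 - <<'E'
from h import *
import json
rows([.491,.16,.2],24,1)
ci=ctrl.camera_info("wrist");im=ctrl.get_image("wrist")
json.dump({k:np.array(v).tolist() for k,v in ci.items() if k in("camera_matrix","R","t")},open("ci2.json","w"))
cv2.imwrite("pics/w2.png",im)
c=im[60:180,180:330];cv2.imwrite("pics/w2c.png",cv2.resize(c,None,fx=5,fy=5,interpolation=cv2.INTER_CUBIC))
E
```

```text
t 2.7 pos [0.4933 0.1609 0.0817] jaw 24.18 | n 1 row [  -0.14 -118.26   -2.09] turn 0.0031 world d [ -2.3  -0.9 118.3] | lev [-0.0029  0.     -0.0002] f [0.1 0.3 0.1] g 0.997
```

View pics/w2.png

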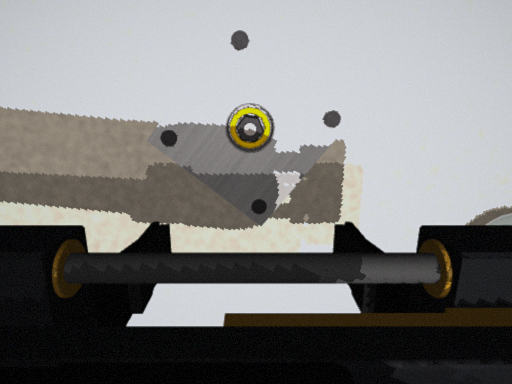

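View pics/w2c.png

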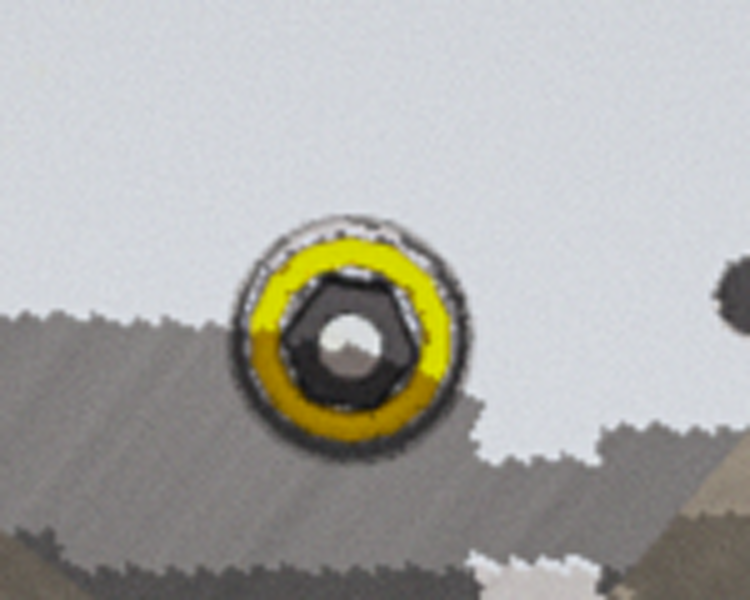

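```bash
python3 - <<'E'
from h import *
import json
im=cv2.imread("pics/w2.png");ci=json.load(open("ci2.json"))
F=6;x0,y0=215,90
c=cv2.resize(im[y0:y0+75,x0:x0+75],None,fx=F,fy=F,interpolation=cv2.INTER_CUBIC)
hsv=cv2.cvtColor(c,cv2.COLOR_BGR2HSV)
out=c.copy()
def px(q): return (np.array(q)+.5)/F-.5+[x0,y0]
# collar/yellow
y=cv2.inRange(hsv,(20,130,60),(38,255,255));pts=cv2.findNonZero(y)[:,0]
e=cv2.fitEllipse(cv2.convexHull(pts));print("yellow",px(e[0]),np.array(e[1])/F,onz(ci,*px(e[0]),.03).round(4))
for th in (70,85,100):
    g=((cv2.cvtColor(c,cv2.COLOR_BGR2GRAY)<th)&(hsv[...,1]<110)).astype(np.uint8)
    cc=np.array(px(e[0]))
    n,l,s,cen=cv2.connectedComponentsWithStats(g)
    i=max(range(1,n),key=lambda k:s[k,4] if np.hypot(*(cen[k]-e[0]))<40 and s[k,2]<40*F//1 and s[k,2]<180 else 0)
    hull=cv2.convexHull(cv2.findNonZero((l==i).astype(np.uint8)))
    P=np.array([onz(ci,*px(q),.037)[:2] for q in hull[:,0]])
    # dense resample
    Pd=np.concatenate([np.linspace(P[k-1],P[k],30,endpoint=False) for k in range(len(P))])
    A=cv2.moments((P*1e6-np.array([469e3,210e3])).astype(np.float32).reshape(-1,1,2));ctr=np.array([A["m10"],A["m01"]])/A["m00"]/1e6+[.469,.21]
    d=Pd-ctr;ang=np.arctan2(d[:,1],d[:,0]);t=np.linspace(-np.pi,np.pi,720);o=np.argsort(ang)
    r=np.interp(t,ang[o],np.hypot(*d.T)[o],period=2*np.pi)
    f=(r*np.exp(-6j*t)).mean()  # r max at corners
    cor=-np.degrees(np.angle(np.conj(f)))/6*-1
    corner=np.degrees(-np.angle(f))/6
    print(th,s[i],"ctr",ctr.round(4),"meanr",r.mean().round(5),"amp",abs(f).round(5),"corner",corner.round(1),"flat normals",(corner+30)%60)
    rr=[ (np.cos(np.radians(a))*P+0) for a in()]
    cv2.polylines(out,[hull],True,(0,0,255) if th==85 else (255,0,0),1)
K,Rm,tt=[np.array(ci[k]) for k in("camera_matrix","R","t")]
for nm,p in dict(a=(245,0)).items(): pass
# bolt holes
for b in [(168,138),(239,40),(332,119),(259,207)]:
    w=im[b[1]-14:b[1]+14,b[0]-14:b[0]+14];g=cv2.cvtColor(w,cv2.COLOR_BGR2GRAY)
    q=cv2.findNonZero((g<62).astype(np.uint8))[:,0].mean(0)+[b[0]-14,b[1]-14];print("hole",q.round(1),onz(ci,*q,.034).round(4))
cv2.imwrite("pics/w2d.png",out)
E
```

```text
yellow [249.55370585 127.58148448] [40.57828267 41.16858419] [0.4701 0.2091 0.03  ]
70 [ 127  148  165  165 9398] ctr [0.4701 0.2091] meanr 0.00962 amp 0.00013 corner 15.5 flat normals 45.49095854681653
85 [  127   147   166   166 14231] ctr [0.47   0.2092] meanr 0.00979 amp 9e-05 corner 18.3 flat normals 48.302614246744994
100 [  126   147   167   166 15787] ctr [0.4698 0.2093] meanr 0.0099 amp 7e-05 corner 21.4 flat normals 51.38450848992112
hole [168.5 137.7] [0.4181 0.178  0.034 ]
hole [236.5  48. ] [0.4396 0.2553 0.034 ]Traceback (most recent call last):
  File "<stdin>", line 35, in <module>
TypeError: 'NoneType' object is not subscriptable
```

```bash
python3 - <<'E'
from h import *
im=cv2.imread("pics/w2.png")
c=cv2.resize(im[108:148,230:270],None,fx=15,fy=15,interpolation=cv2.INTER_CUBIC)
c=np.clip(c.astype(float)*1.8,0,255).astype(np.uint8)
cv2.imwrite("pics/w2e.png",c)
E
```

```text
(no output)
```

View pics/w2e.png

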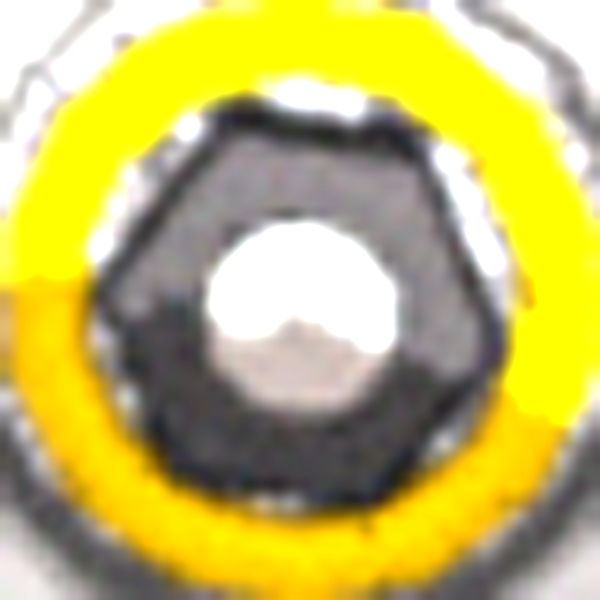

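```bash
python3 - <<'E'
from h import *
import json
ci=json.load(open("ci2.json"))
px=lambda q:(np.array(q)+.5)/15-.5+[230,108]
for c in[(300,300)]:
  pc=onz(ci,*px(c),.038)
  for a in (36.5,96.5,156.5,-83.5):
    p=onz(ci,*px(np.array(c)+150*np.array([np.cos(np.radians(a)),np.sin(np.radians(a))])),.038)-pc
    w=np.degrees(np.arctan2(p[1],p[0]));print(a,w.round(1),(w%60).round(1))
print("bore centre",onz(ci,*px((302,313)),.04))
E
```

```text
36.5 -12.0 48.0
96.5 -72.6 47.4
156.5 -132.7 47.3
-83.5 107.4 47.4
bore centre [0.47011951 0.20927133 0.04      ]
```

```bash
python3 - <<'E'
from h import *
rows([.478,-.259,.2],-7.5,13)
E
```

```text
t 2.75 pos [0.493  0.1608 0.0815] jaw 24.18 | n 13 row [32.05 -9.16 -6.56] turn 0.0425 world d [ -15.  -419.8  118.5] | lev [-0.0024  0.     -0.0002] f [-0.4  0.5 -0.4] g 1.003
```

>>> play_rows:
  translation:
    - [10, -30, -6.5]
    - [30, -20, -6.5]
    - [34, -17, -6.5]
    - [35, -13, -6.5]
    - [35, -10, -6.5]
    - [35, -8, -6.5]
    - [35, -6, -6.5]
    - [35, -5, -6.5]
    - [35, -4, -6.5]
    - [34, -3, -6.5]
  turn:
    - [0, 0.042, 0]
    - [0, 0.042, 0]
    - [0, 0.042, 0]
    - [0, 0.042, 0]
    - [0, 0.042, 0]
    - [0, 0.042, 0]
    - [0, 0.042, 0]
    - [0, 0.042, 0]
    - [0, 0.042, 0]
    - [0, 0.042, 0]
  fingers: [1, 1, 1, 1, 1, 1, 1, 1, 1, 1]

```text
time: 3.58
position: [0.4973, -0.1652, 0.1975]
tool_rot: [-1.207, 1.208, -1.21]
ft_force: [1.2, 1.0, 0.2]
grip_width: 0.998
```

>>> play_rows:
  translation:
    - [34, -1, -6.5]
    - [34, -1, -6.5]
    - [31, 0, -6.5]
    - [0, 0, 0]
    - [0, 0, 0]
    - [0, 0, 0]
    - [0, 0, 0]
    - [0, 0, 0]
    - [0, 0, 0]
    - [0, 0, 0]
  turn:
    - [0, 0.042, 0]
    - [0, 0.042, 0]
    - [0, 0.042, 0]
    - [0, 0, 0]
    - [0, 0, 0]
    - [0, 0, 0]
    - [0, 0, 0]
    - [0, 0, 0]
    - [0, 0, 0]
    - [0, 0, 0]
  fingers: [1, 1, 1, 1, 1, 1, 1, 1, 1, 1]

```text
time: 4.42
position: [0.4742, -0.2604, 0.1981]
tool_rot: [-1.149, 1.299, -1.299]
ft_force: [0.2, -0.0, -0.1]
grip_width: 0.999
```

```bash
python3 - <<'E'
from h import *
import json
rows([.478,-.259,.2],-7.5,1)
ci=ctrl.camera_info("wrist");im=ctrl.get_image("wrist")
json.dump({k:np.array(v).tolist() for k,v in ci.items() if k in("camera_matrix","R","t")},open("ci3.json","w"))
cv2.imwrite("pics/w3.png",im)
m=cv2.inRange(cv2.cvtColor(im,cv2.COLOR_BGR2HSV),(105,120,30),(130,255,255))
for b in blobs(im,(105,120,30),(130,255,255),30): print(b,onz(ci,*b[1],.096).round(4))
for b in blobs(im,(105,120,130),(130,255,255),30): print("bright",b,onz(ci,*b[1],.096).round(4))
E
```

```text
t 4.42 pos [ 0.4742 -0.2604  0.1981] jaw -7.01 | n 1 row [-1.84 -1.86  3.62] turn 0.0086 world d [3.8 1.4 1.9] | lev [-0.0001  0.     -0.0003] f [ 0.2 -0.  -0.1] g 0.999
([253, 32, 26, 47, 1133], [265.5, 54.6]) [ 0.4995 -0.1515  0.096 ]
([251, 126, 25, 41, 924], [262.8, 145.8]) [ 0.4884 -0.2283  0.096 ]
([250, 204, 22, 41, 865], [260.6, 224.0]) [ 0.4776 -0.3035  0.096 ]
bright ([254, 32, 25, 44, 1013], [265.6, 53.5]) [ 0.4997 -0.1507  0.096 ]
bright ([252, 128, 23, 24, 491], [263.3, 139.5]) [ 0.4895 -0.2227  0.096 ]
bright ([251, 217, 20, 28, 501], [261.1, 231.1]) [ 0.4773 -0.3109  0.096 ]
```

View pics/w3.png

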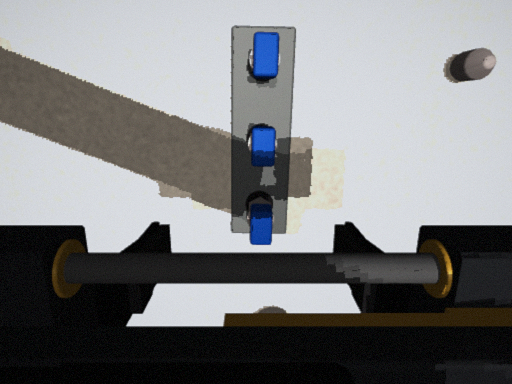

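```bash
python3 - <<'E'
from h import *
im=cv2.imread("pics/w3.png")
c=cv2.resize(im[10:250,215:315],None,fx=5,fy=5,interpolation=cv2.INTER_CUBIC)[:, :]
c=np.clip(c.astype(float)*1.3,0,255).astype(np.uint8)
cv2.imwrite("pics/w3a.png",c[:600]);cv2.imwrite("pics/w3b.png",c[600:])
E
```

```text
(no output)
```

View pics/w3a.png

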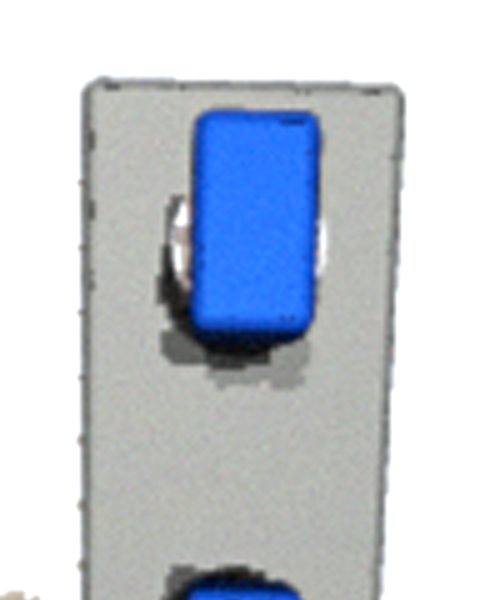

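View pics/w3b.png

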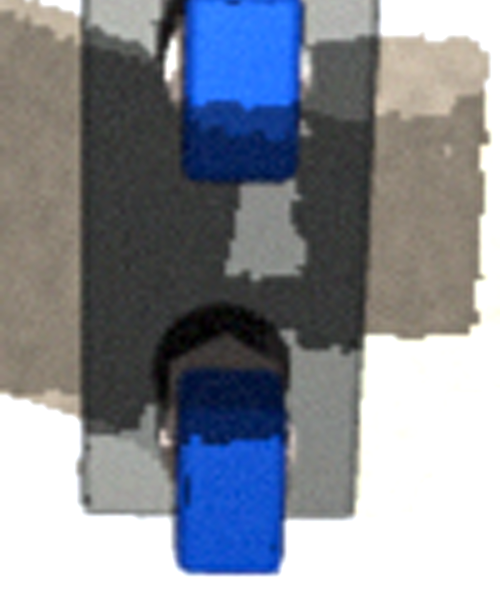

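```bash
python3 - <<'E'
from h import *
import json
ci=json.load(open("ci3.json"))
px=lambda q:(np.array(q)+.5)/5-.5+[215,10]
f=lambda q,z:onz(ci,*px(q),z)[:2]
TL,TR,BL,BR=[f(q,.012) for q in((83,80),(405,86),(82,1114),(354,1117))]
print("rack",TL,TR,BL,BR,np.linalg.norm(TL-TR),np.linalg.norm(TL-BL),np.linalg.norm(TR-BR),"ctr",(TL+TR+BL+BR)/4)
d=(TL-BL)+(TR-BR);print("yaw",np.degrees(np.arctan2(d[1],d[0]))-90)
for n,c in dict(g1=[(197,111),(320,113),(313,330),(190,330)],g2=[(186,578),(301,585),(297,782),(182,780)],g3=[(177,970),(285,970),(281,1173),(175,1173)]).items():
    P=[f(q,.096) for q in c];print(n,"ctr",np.mean(P,0).round(4),"len",[np.linalg.norm(P[i]-P[i-1]).round(4) for i in range(4)],"ang",np.degrees(np.arctan2(*((P[0]-P[3])+(P[1]-P[2]))[::-1])).round(1)-90)
E
```

```text
rack [ 0.47111656 -0.10767115] [ 0.53924067 -0.1172707 ] [ 0.43799687 -0.34193866] [ 0.50570059 -0.35114261] 0.06879713434486463 0.2365970873034882 0.23626469037942557 ctr [ 0.48851367 -0.22950578]
yaw -8.104039946352614
g1 ctr [ 0.4997 -0.1512] len [np.float64(0.0347), np.float64(0.0206), np.float64(0.0344), np.float64(0.0213)] ang -8.400000000000006
g2 ctr [ 0.4885 -0.2286] len [np.float64(0.0368), np.float64(0.0207), np.float64(0.0359), np.float64(0.0213)] ang -7.700000000000003
g3 ctr [ 0.4775 -0.3037] len [np.float64(0.0421), np.float64(0.0207), np.float64(0.0421), np.float64(0.021)] ang -7.400000000000006
```

```bash
python3 - <<'E'
from h import *
rows([.4998,-.1503,.07],-8.1,1)
E
```

```text
t 4.47 pos [ 0.4741 -0.2606  0.1981] jaw -7.03 | n 1 row [-112.56  128.16   12.01] turn 0.0188 world d [  25.7  110.3 -128.1] | lev [-0.0001  0.     -0.0002] f [-0.9  0.2  0.6] g 0.999
```

>>> play_rows:
  translation:
    - [-28, 0, 3]
    - [-28, 5, 3]
    - [-28, 10, 3]
    - [-28.6, 15, 3]
    - [0, 30, 0]
    - [0, 30, 0]
    - [0, 20, 0]
    - [0, 12, 0]
    - [0, 6, 0]
    - [0, 0, 0]
  turn:
    - [0, 0.019, 0]
    - [0, 0, 0]
    - [0, 0, 0]
    - [0, 0, 0]
    - [0, 0, 0]
    - [0, 0, 0]
    - [0, 0, 0]
    - [0, 0, 0]
    - [0, 0, 0]
    - [0, 0, 0]
  fingers: [1, 1, 1, 1, 1, 1, 1, 1, 1, 1]

```text
time: 5.3
position: [0.5007, -0.1513, 0.0694]
tool_rot: [-1.139, 1.315, -1.313]
ft_force: [0.5, -0.8, -0.2]
grip_width: 0.998
```

```bash
python3 - <<'E'
from h import *
rows([.4998,-.1503,.07],-8.1,1)
cv2.imwrite("pics/w4.png",ctrl.get_image("wrist"))
E
```

```text
t 5.3 pos [ 0.5007 -0.1513  0.0694] jaw -8.2 | n 1 row [-0.9  -0.59 -1.01] turn -0.0017 world d [-0.9  1.   0.6] | lev [ 0.0016 -0.      0.0003] f [ 0.5 -0.8 -0.2] g 0.998
```

View pics/w4.png

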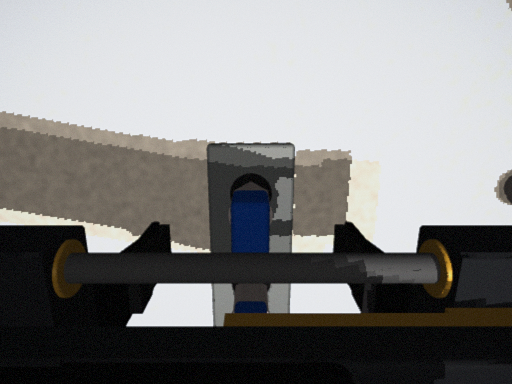

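>>> play_rows:
  translation:
    - [-0.9, -0.6, -1]
    - [0, 0, 0]
    - [0, 0, 0]
    - [0, 0, 0]
    - [0, 0, 0]
    - [0, 0, 0]
    - [0, 0, 0]
    - [0, 0, 0]
    - [0, 0, 0]
    - [0, 0, 0]
  turn:
    - [0, 0, 0]
    - [0, 0, 0]
    - [0, 0, 0]
    - [0, 0, 0]
    - [0, 0, 0]
    - [0, 0, 0]
    - [0, 0, 0]
    - [0, 0, 0]
    - [0, 0, 0]
    - [0, 0, 0]
  fingers: [1, -1, -1, -1, -1, -1, -1, -1, -1, -1]
  grip_force: 30

```text
time: 6.18
position: [0.5003, -0.1503, 0.0707]
tool_rot: [-1.138, 1.314, -1.314]
ft_force: [-0.4, -0.5, -0.2]
grip_width: 0.402
```

```bash
python3 - <<'E'
from h import *
rows([.4998,-.1503,.07],-8.1,1)
E
```

```text
t 6.18 pos [ 0.5003 -0.1503  0.0707] jaw -8.19 | n 1 row [ 0.04  0.71 -0.54] turn -0.0016 world d [-0.5  0.  -0.7] | lev [ 0.  0. -0.] f [-0.4 -0.5 -0.2] g 0.402
```

Closing isn't finished: 0.40 × 87 is about 35 mm. I'll give it more rows.

>>> play_rows:
  translation:
    - [0, 0, 0]
    - [0, 0, 0]
    - [0, 0, 0]
    - [0, 0, 0]
    - [0, 0, 0]
    - [0, 0, 0]
    - [0, -10, 0]
    - [0, -12, 0]
    - [0, -12, 0]
    - [0, -12, 0]
  turn:
    - [0, 0, 0]
    - [0, 0, 0]
    - [0, 0, 0]
    - [0, 0, 0]
    - [0, 0, 0]
    - [0, 0, 0]
    - [0, 0, 0]
    - [0, 0, 0]
    - [0, 0, 0]
    - [0, 0, 0]
  fingers: [-1, -1, -1, -1, -1, -1, -1, -1, -1, -1]

```text
time: 7.02
position: [0.5008, -0.1506, 0.1187]
tool_rot: [-1.137, 1.313, -1.314]
ft_force: [0.2, 0.2, -0.3]
grip_width: 0.004
```

```bash
python3 - <<'E'
from h import *
rows([.470,.2092,.14],-12.5,12)
cv2.imwrite("pics/s5.png",ctrl.get_image("side")[100:260,220:360].repeat(4,0).repeat(4,1))
E
```

```text
t 7.02 pos [ 0.5008 -0.1506  0.1187] jaw -8.2 | n 12 row [-29.06  -1.78  -7.82] turn 0.0063 world d [-30.8 359.8  21.3] | lev [-0.0014  0.     -0.0001] f [ 0.2  0.2 -0.3] g 0.004
```

View pics/s5.png

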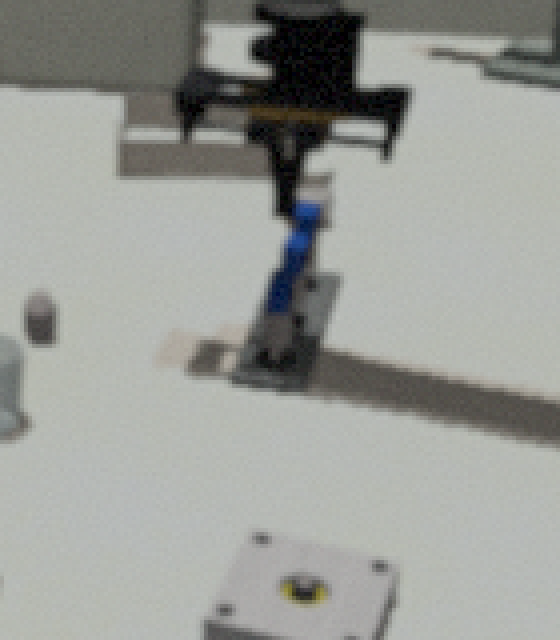

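```bash
python3 - <<'E'
from h import *
cv2.imwrite("pics/w6.png",ctrl.get_image("wrist"))
im=ctrl.get_image("scene");cv2.imwrite("pics/sc6.png",cv2.resize(im[130:230,130:260],None,fx=6,fy=6,interpolation=cv2.INTER_CUBIC))
E
```

```text
(no output)
```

View pics/w6.png

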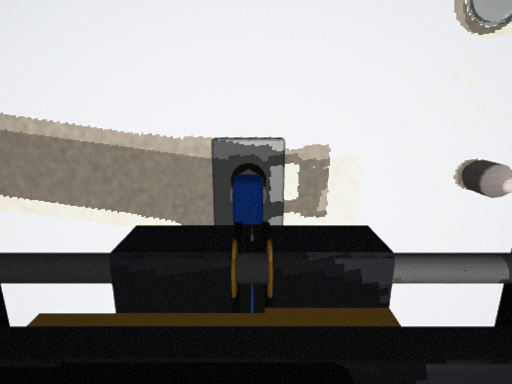

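View pics/sc6.png

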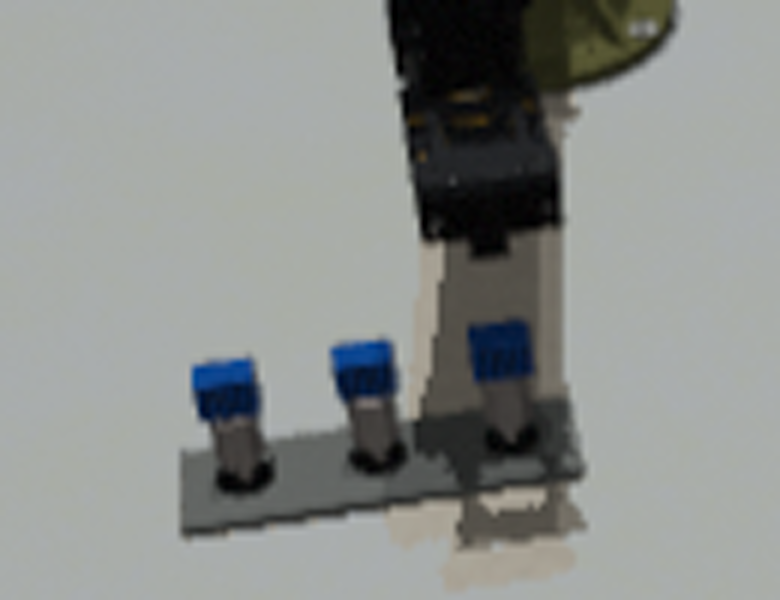

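>>> play_rows:
  translation:
    - [0, 0, -1]
    - [0, 0, 0]
    - [0, 0, 0]
    - [0, 0, 0]
    - [0, 0, 0]
    - [0, 0, 0]
    - [0, 12, 0]
    - [0, 18, 0]
    - [0, 15, 0]
    - [0, 6, 0]
  turn:
    - [0, 0, 0]
    - [0, 0, 0]
    - [0, 0, 0]
    - [0, 0, 0]
    - [0, 0, 0]
    - [0, 0, 0]
    - [0, 0, 0]
    - [0, 0, 0]
    - [0, 0, 0]
    - [0, 0, 0]
  fingers: [0.1, 0.1, 0.1, 0.1, 0.1, 0.1, 0.1, 0.1, 0.1, 0.1]

```text
time: 8.0
position: [0.4975, -0.1498, 0.0629]
tool_rot: [-1.141, 1.317, -1.312]
ft_force: [-0.5, 0.8, -0.0]
grip_width: 0.542
```

>>> play_rows:
  translation:
    - [0, 0, 0]
    - [0, 0, 0]
    - [0, 0, 0]
    - [0, 0, 0]
    - [0, 0, 0]
    - [0, 0, 0]
    - [0, 0, 0]
    - [0, 0, 0]
    - [0, 0, 0]
    - [0, 0, 0]
  turn:
    - [0, 0, 0]
    - [0, 0, 0]
    - [0, 0, 0]
    - [0, 0, 0]
    - [0, 0, 0]
    - [0, 0, 0]
    - [0, 0, 0]
    - [0, 0, 0]
    - [0, 0, 0]
    - [0, 0, 0]
  fingers: [0.1, -1, -1, -1, -1, -1, -1, -1, -1, -1]

```text
time: 8.83
position: [0.4994, -0.1502, 0.0658]
tool_rot: [-1.138, 1.314, -1.314]
ft_force: [0.4, -1.1, 0.2]
grip_width: 0.022
```

```bash
python3 - <<'E'
from h import *
rows([.4998,-.1503,.07],-8.1,1)
cv2.imwrite("pics/w7.png",ctrl.get_image("wrist"))
im=ctrl.get_image("scene");cv2.imwrite("pics/sc7.png",cv2.resize(im[130:230,130:260],None,fx=6,fy=6,interpolation=cv2.INTER_CUBIC))
im=ctrl.get_image("side");cv2.imwrite("pics/si7.png",cv2.resize(im[110:210,230:360],None,fx=6,fy=6,interpolation=cv2.INTER_CUBIC))
E
```

```text
t 8.83 pos [ 0.4994 -0.1502  0.0658] jaw -8.19 | n 1 row [ 0.02 -4.19  0.43] turn -0.0016 world d [ 0.4 -0.1  4.2] | lev [-0.0001  0.     -0.0001] f [ 0.4 -1.1  0.2] g 0.022
```

View pics/w7.png

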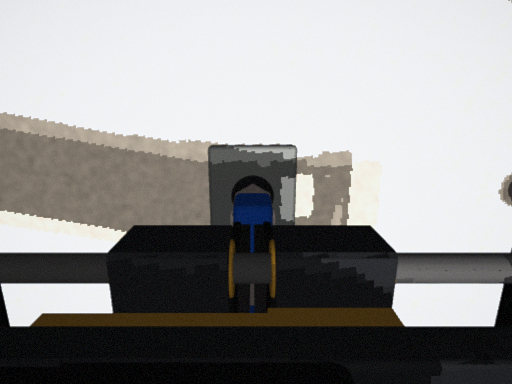

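View pics/sc7.png

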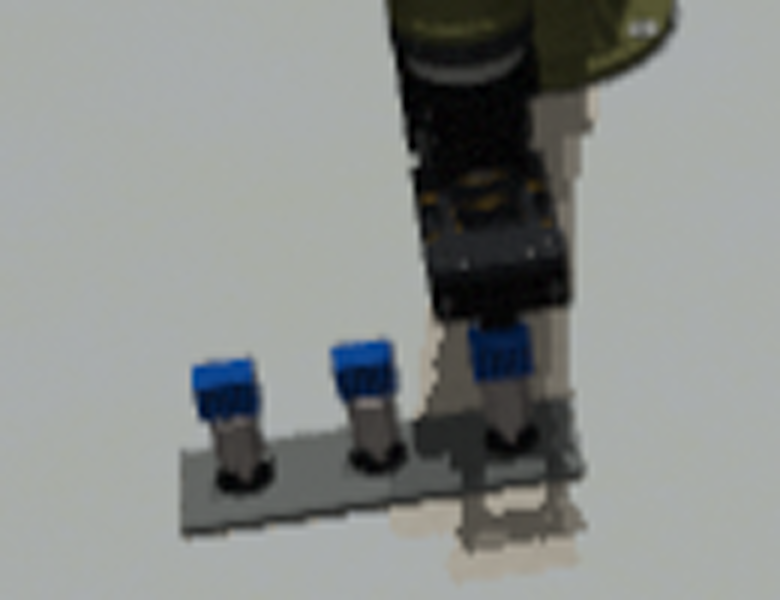

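View pics/si7.png

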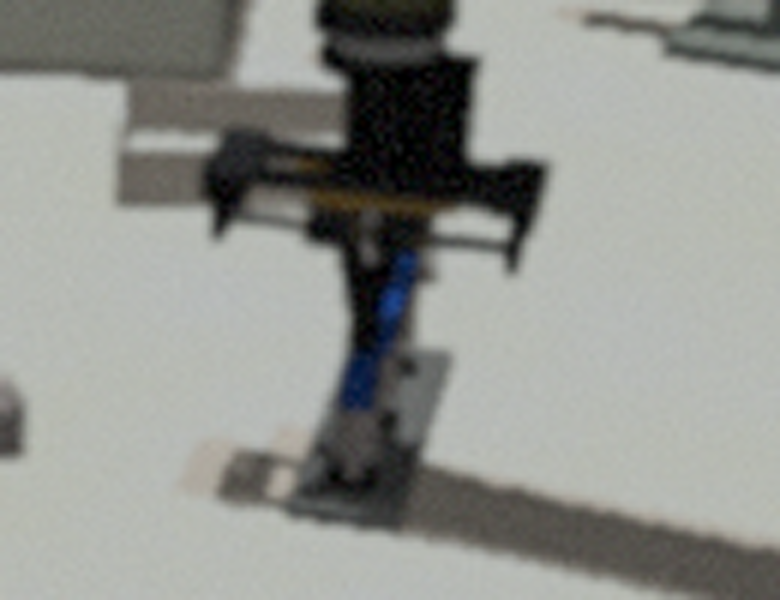

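```bash
python3 - <<'E'
from h import *
def tri(a,b):
    (o1,d1),(o2,d2)=[ray(ctrl.camera_info(n),*p) for n,p in(("scene",a),("side",b))]
    A=np.stack([d1,-d2],1);x,*_=np.linalg.lstsq(A,o2-o1,rcond=None)
    p,q=o1+d1*x[0],o2+d2*x[1];return ((p+q)/2).round(4),np.linalg.norm(p-q).round(4)
print("tip",tri((211.5,184.5),(291,167.5)))
# grip 1 bottom-front / centre of blob 
sc=ctrl.get_image("scene");si=ctrl.get_image("side")
print(blobs(sc[170:215,150:230],(105,100,30),(130,255,255)))
print(blobs(si[140:190,270:310],(105,100,30),(130,255,255)))
ci=ctrl.camera_info("wrist");s,r=st();print("cam in tool",(r.T@(ray(ci,0,0)[0]-s["position"])*1000).round(1))
K,Rm,t=[np.array(ci[k]) for k in("camera_matrix","R","t")]
for z in(-51-19,-19,0):
    for y in (-9.5,9.5):
        X=s["position"]+r@np.array([y,z,0])/1000;c=K@(Rm@X+t);print("tool x,y",y,z,(c[:2]/c[2]).round(1))
for n in("scene","side"):
  ci=ctrl.camera_info(n);K,Rm,t=[np.array(ci[k]) for k in("camera_matrix","R","t")]
  for nm,X in dict(tcp=s["position"],gtop=[.4998,-.1503,.096],gbot=[.4998,-.1503,.066],post2top=[.4885,-.2295,.096],p3=[.4772,-.3087,.096]).items():
    c=K@(Rm@np.array(X)+t);print(n,nm,(c[:2]/c[2]).round(1))
E
```

```text
tip (array([ 0.4961, -0.1545,  0.0981]), np.float64(0.0013))
[([58, 14, 11, 10, 84], [63.0, 18.4]), ([35, 17, 11, 10, 85], [40.1, 21.1]), ([12, 20, 11, 10, 91], [17.1, 24.3])]
[([17, 11, 12, 27, 114], [22.9, 25.0])]
cam in tool [ -71.1 -197.5   -0. ]
tool x,y -9.5 -70 [251.7 253.4]
tool x,y 9.5 -70 [251.7 293. ]
tool x,y -9.5 -19 [251.7 214.2]
tool x,y 9.5 -19 [251.7 244.7]
tool x,y -9.5 0 [251.6 204.3]
tool x,y 9.5 0 [251.7 232.4]
scene tcp [213.7 191.7]
scene gtop [212.9 185.2]
scene gbot [213.7 191.7]
scene post2top [190.1 188.4]
scene p3 [166.8 191.6]
side tcp [289.3 176.3]
side gtop [289.7 168.6]
side gbot [289.2 176.2]
side post2top [293.4 159.6]
side p3 [296.7 151.4]
```

The fingers shut on air. Triangulating both fixed views puts the visible tips at z≈0.098, with the TCP reading 0.066. The wrist view also gives about 33 mm, so the tips end roughly 32 mm short of the reported TCP. I'll go deeper and check by contact.

>>> play_rows:
  translation:
    - [0, 0, 0]
    - [0, 0, 0]
    - [0, 0, 0]
    - [0, 0, 0]
    - [0, 0, 0]
    - [0, 0, 0]
    - [0, 0, 0]
    - [0, 8, 0]
    - [0, 8, 0]
    - [0, 6, 0]
  turn:
    - [0, 0, 0]
    - [0, 0, 0]
    - [0, 0, 0]
    - [0, 0, 0]
    - [0, 0, 0]
    - [0, 0, 0]
    - [0, 0, 0]
    - [0, 0, 0]
    - [0, 0, 0]
    - [0, 0, 0]
  fingers: [0.1, 0.1, 0.1, 0.1, 0.1, 0.1, 0.1, 0.1, 0.1, 0.1]

```text
time: 9.92
position: [0.4988, -0.15, 0.0425]
tool_rot: [-1.139, 1.315, -1.313]
ft_force: [0.4, 0.9, 0.7]
grip_width: 0.544
```

>>> play_rows:
  translation:
    - [0, 0, 0]
    - [0, 0, 0]
    - [0, 0, 0]
    - [0, 0, 0]
    - [0, 0, 0]
    - [0, 0, 0]
    - [0, 0, 0]
    - [0, 0, 0]
    - [0, 0, 0]
    - [0, 0, 0]
  turn:
    - [0, 0, 0]
    - [0, 0, 0]
    - [0, 0, 0]
    - [0, 0, 0]
    - [0, 0, 0]
    - [0, 0, 0]
    - [0, 0, 0]
    - [0, 0, 0]
    - [0, 0, 0]
    - [0, 0, 0]
  fingers: [-1, -1, -1, -1, -1, -1, -1, -1, -1, -1]

```text
time: 10.75
position: [0.4997, -0.1503, 0.044]
tool_rot: [-1.138, 1.313, -1.314]
ft_force: [-0.4, -0.2, 1.4]
grip_width: 0.249
```

```bash
python3 - <<'E'
from h import *
rows([.4998,-.1503,.07],-8.1,1)
cv2.imwrite("pics/w8.png",ctrl.get_image("wrist"))
im=ctrl.get_image("side");cv2.imwrite("pics/si8.png",cv2.resize(im[110:210,230:360],None,fx=6,fy=6,interpolation=cv2.INTER_CUBIC))
E
```

```text
t 10.75 pos [ 0.4997 -0.1503  0.044 ] jaw -8.19 | n 1 row [-1.000e-02 -2.595e+01  1.200e-01] turn -0.0016 world d [ 0.1 -0.  26. ] | lev [-0.0007  0.     -0.0001] f [-0.4 -0.2  1.4] g 0.249
```

View pics/w8.png

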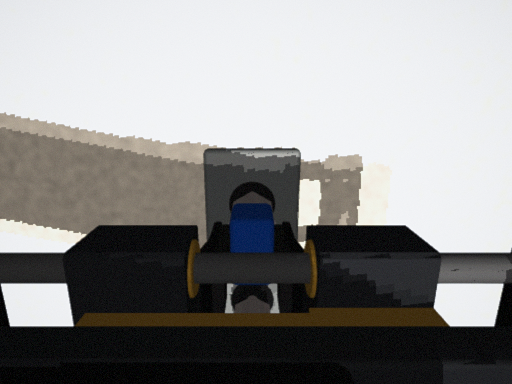

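View pics/si8.png

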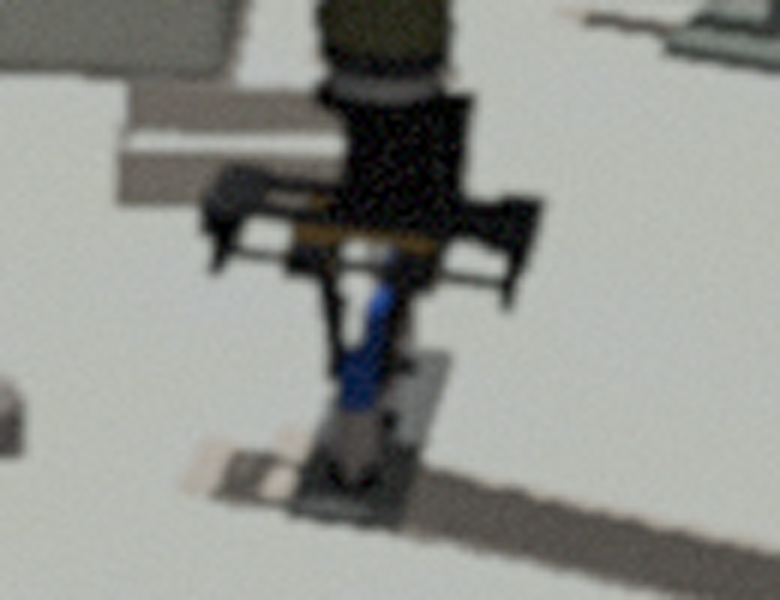

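Gripped at 21.7 mm, which matches the 22 mm grip. I'll lift it and carry it to the nut.

>>> play_rows:
  translation:
    - [0, -6, 0]
    - [0, -14, 0]
    - [0, -18, 0]
    - [0, -18, 0]
    - [0, -8, 0]
    - [0, 0, 0]
    - [-10, 0, 0]
    - [-20, 0, 0]
    - [-30, 0, 0]
    - [-36, 0, 0]
  turn:
    - [0, 0, 0]
    - [0, 0, 0]
    - [0, 0, 0]
    - [0, 0, 0]
    - [0, 0, 0]
    - [0, 0, 0]
    - [0, 0, 0]
    - [0, 0, 0]
    - [0, 0, 0]
    - [0, 0, 0]
  fingers: [-1, -1, -1, -1, -1, -1, -1, -1, -1, -1]

```text
time: 11.68
position: [0.5117, -0.0553, 0.1063]
tool_rot: [-1.138, 1.318, -1.316]
ft_force: [0.3, 0.1, -1.4]
grip_width: 0.25
```

```bash
python3 - <<'E'
from h import *
rows([.470,.2092,.11],-12.5,8)
E
```

```text
t 11.68 pos [ 0.5117 -0.0553  0.1063] jaw -8.41 | n 8 row [-31.63  -0.47 -10.98] turn 0.0089 world d [-41.7 264.5   3.7] | lev [ 0.0023 -0.      0.0009] f [ 0.3  0.1 -1.4] g 0.25
```

>>> play_rows:
  translation:
    - [-32, 0, -11]
    - [-32, 0, -11]
    - [-32, 0, -11]
    - [-32, 0, -11]
    - [-32, 0, -11]
    - [-32, 0, -11]
    - [-32, 0, -11]
    - [-24, 0, -8]
    - [0, 0, 0]
    - [0, 0, 0]
  turn:
    - [0, 0.009, 0]
    - [0, 0.009, 0]
    - [0, 0.009, 0]
    - [0, 0.009, 0]
    - [0, 0.009, 0]
    - [0, 0.009, 0]
    - [0, 0.009, 0]
    - [0, 0.009, 0]
    - [0, 0, 0]
    - [0, 0, 0]
  fingers: [-1, -1, -1, -1, -1, -1, -1, -1, -1, -1]

```text
time: 12.52
position: [0.47, 0.2057, 0.106]
tool_rot: [-1.106, 1.364, -1.363]
ft_force: [0.1, -0.5, -2.0]
grip_width: 0.247
```

```bash
python3 - <<'E'
from h import *
rows([.470,.2092,.058],-12.5,1)
E
```

```text
t 12.52 pos [0.47   0.2057 0.106 ] jaw -12.04 | n 1 row [-3.57 47.97 -0.61] turn 0.0079 world d [  0.    3.5 -48. ] | lev [ 0.0025 -0.      0.0022] f [ 0.1 -0.5 -2. ] g 0.247
```

>>> play_rows:
  translation:
    - [-3.5, 0, -0.6]
    - [0, 10, 0]
    - [0, 16, 0]
    - [0, 12, 0]
    - [0, 6, 0]
    - [0, 2, 0]
    - [0, 0, 0]
    - [0, 0, 0]
    - [0, 0, 0]
    - [0, 0, 0]
  turn:
    - [0.0025, 0.008, 0.002]
    - [0, 0, 0]
    - [0, 0, 0]
    - [0, 0, 0]
    - [0, 0, 0]
    - [0, 0, 0]
    - [0, 0, 0]
    - [0, 0, 0]
    - [0, 0, 0]
    - [0, 0, 0]
  fingers: [-1, -1, -1, -1, -1, -1, -1, -1, -1, -1]

```text
time: 13.35
position: [0.473, 0.2076, 0.0625]
tool_rot: [-1.09, 1.37, -1.371]
ft_force: [0.5, -0.8, -2.0]
grip_width: 0.25
```

```bash
python3 - <<'E'
from h import *
rows([.470,.2092,.05],-12.5,1)
im=ctrl.get_image("wrist");cv2.imwrite("pics/w9.png",im)
im=ctrl.get_image("side");cv2.imwrite("pics/si9.png",cv2.resize(im[170:280,240:350],None,fx=5,fy=5,interpolation=cv2.INTER_CUBIC))
E
```

```text
t 13.35 pos [0.473  0.2076 0.0625] jaw -12.78 | n 1 row [-0.88 12.51 -3.32] turn -0.0049 world d [ -3.    1.6 -12.5] | lev [-0.0035  0.     -0.0031] f [ 0.5 -0.8 -2. ] g 0.25
```

View pics/w9.png

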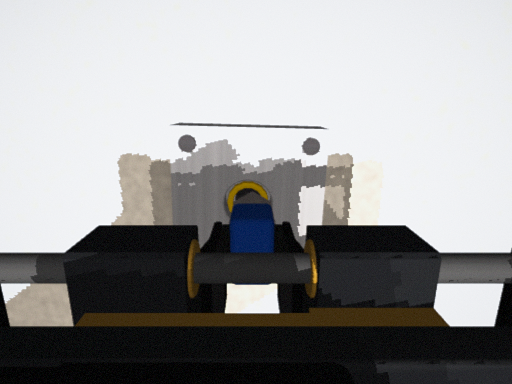

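View pics/si9.png

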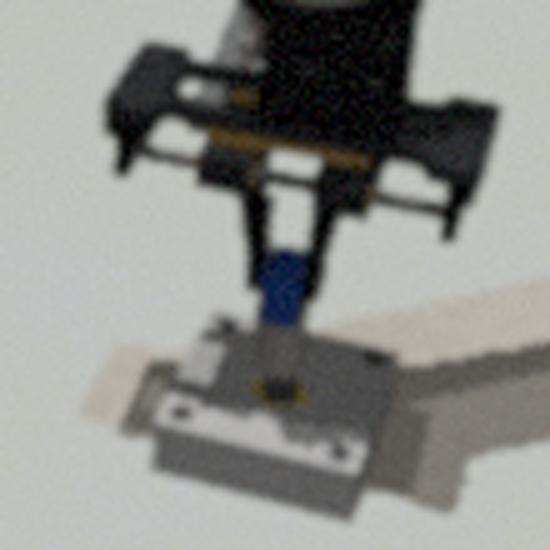

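>>> play_rows:
  translation:
    - [-0.9, 0, -3.3]
    - [0, 0, 0]
    - [0, 0, 0]
    - [0, 0, 0]
    - [0, 1, 0]
    - [0, 2, 0]
    - [0, 2, 0]
    - [0, 2, 0]
    - [0, 0, 0]
    - [0, 0, 0]
  turn:
    - [-0.002, -0.003, -0.002]
    - [0, 0, 0]
    - [0, 0, 0]
    - [0, 0, 0]
    - [0, 0, 0]
    - [0, 0, 0]
    - [0, 0, 0]
    - [0, 0, 0]
    - [0, 0, 0]
    - [0, 0, 0]
  fingers: [-1, -1, -1, -1, -1, -1, -1, -1, -1, -1]

```text
time: 14.28
position: [0.4692, 0.2088, 0.0545]
tool_rot: [-1.097, 1.369, -1.37]
ft_force: [-0.3, -1.0, -0.3]
grip_width: 0.248
```

```bash
python3 - <<'E'
from h import *
rows([.470,.2092,.05],-12.5,1)
im=ctrl.get_image("wrist");cv2.imwrite("pics/w10.png",cv2.resize(im[140:270,180:320],None,fx=5,fy=5,interpolation=cv2.INTER_CUBIC))
rows([.470,.2092,.05],-12.5,1)
E
```

```text
t 14.28 pos [0.4692 0.2088 0.0545] jaw -12.6 | n 1 row [-0.58  4.49  0.67] turn -0.0018 world d [ 0.8  0.4 -4.5] | lev [-0.0002  0.      0.0004] f [-0.3 -1.  -0.3] g 0.248
t 14.33 pos [0.4694 0.2089 0.0547] jaw -12.61 | n 1 row [-0.47  4.65  0.55] turn -0.0019 world d [ 0.6  0.3 -4.7] | lev [-0.0004  0.      0.0001] f [-0.3 -0.2 -1.1] g 0.246
```

View pics/w10.png

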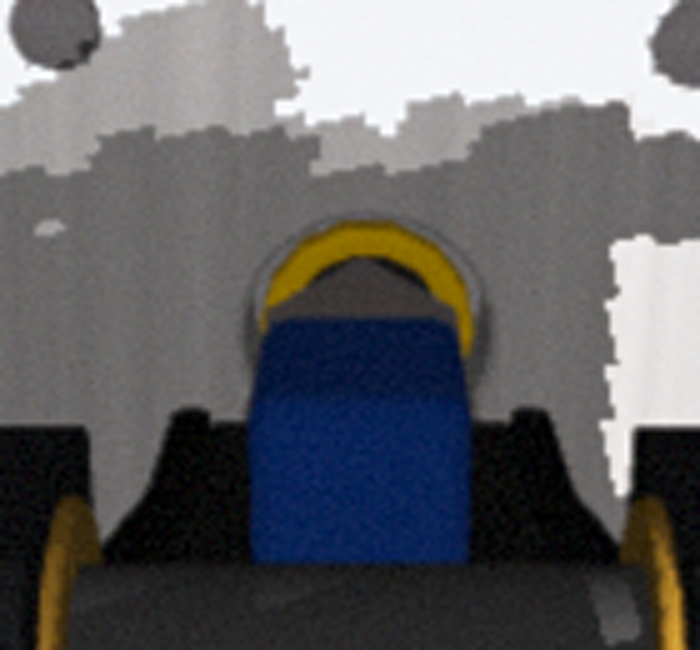

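>>> play_rows:
  translation:
    - [-0.4, 0, 0.6]
    - [0, 1, 0]
    - [0, 1, 0]
    - [0, 1, 0]
    - [0, 1, 0]
    - [0, 1, 0]
    - [0, 1, 0]
    - [0, 1, 0]
    - [0, 0, 0]
    - [0, 0, 0]
  turn:
    - [0, 0, 0]
    - [0, 0, 0]
    - [0, 0, 0]
    - [0, 0, 0]
    - [0, 0, 0]
    - [0, 0, 0]
    - [0, 0, 0]
    - [0, 0, 0]
    - [0, 0, 0]
    - [0, 0, 0]
  fingers: [-1, -1, -1, -1, -1, -1, -1, -1, -1, -1]

```text
time: 15.17
position: [0.47, 0.2091, 0.0477]
tool_rot: [-1.097, 1.369, -1.37]
ft_force: [-0.2, 1.6, -2.5]
grip_width: 0.255
```

```bash
python3 - <<'E'
from h import *
rows([.470,.2092,.05],-12.5,1)
E
```

```text
t 15.17 pos [0.47   0.2091 0.0477] jaw -12.61 | n 1 row [-0.08 -2.32 -0.04] turn -0.0019 world d [-0.   0.1  2.3] | lev [-0.0004  0.      0.0001] f [-0.2  1.6 -2.5] g 0.255
```

>>> play_rows:
  translation:
    - [0, 1, 0]
    - [0, 1, 0]
    - [0, 1, 0]
    - [0, 1, 0]
    - [0, 1, 0]
    - [0, 0, 0]
    - [0, 0, 0]
    - [0, 0, 0]
    - [0, 0, 0]
    - [0, 0, 0]
  turn:
    - [0, 0, 0]
    - [0, 0, 0]
    - [0, 0, 0]
    - [0, 0, 0]
    - [0, 0, 0]
    - [0, 0, 0]
    - [0, 0, 0]
    - [0, 0, 0]
    - [0, 0, 0]
    - [0, 0, 0]
  fingers: [-1, -1, -1, -1, -1, -1, -1, -1, -1, -1]

```text
time: 16.0
position: [0.4701, 0.2092, 0.0429]
tool_rot: [-1.096, 1.369, -1.37]
ft_force: [-0.2, -0.5, -0.5]
grip_width: 0.245
```

```bash
python3 - <<'E'
from h import *
rows([.470,.2092,.05],-12.5,1)
im=ctrl.get_image("wrist");cv2.imwrite("pics/w11.png",cv2.resize(im[140:270,180:320],None,fx=5,fy=5,interpolation=cv2.INTER_CUBIC))
im=ctrl.get_image("side");cv2.imwrite("pics/si11.png",cv2.resize(im[170:280,240:350],None,fx=5,fy=5,interpolation=cv2.INTER_CUBIC))
E
```

```text
t 16.0 pos [0.4701 0.2092 0.0429] jaw -12.61 | n 1 row [ 0.02 -7.12 -0.13] turn -0.0018 world d [-0.1  0.   7.1] | lev [-0.0006  0.     -0.0002] f [-0.2 -0.5 -0.5] g 0.245
```

View pics/w11.png

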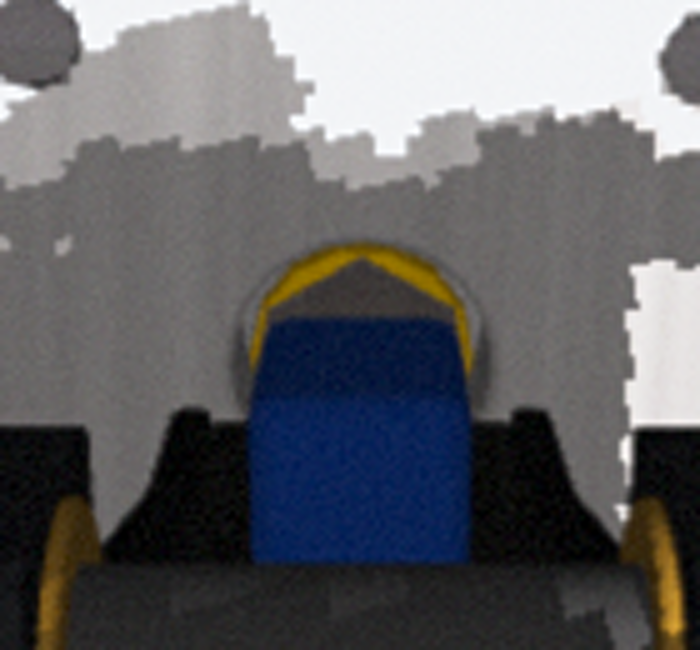

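View pics/si11.png

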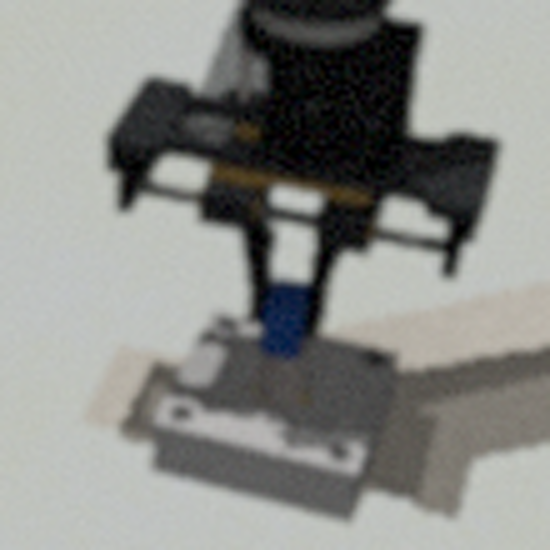

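The barrel has gone into the well over the nut with no resistance, so this socket fits. I'll press the collar down.

>>> play_rows:
  translation:
    - [0, 1, 0]
    - [0, 1, 0]
    - [0, 1, 0]
    - [0, 1, 0]
    - [0, 1, 0]
    - [0, 1, 0]
    - [0, 1, 0]
    - [0, 0, 0]
    - [0, 0, 0]
    - [0, 0, 0]
  turn:
    - [0, 0, 0]
    - [0, 0, 0]
    - [0, 0, 0]
    - [0, 0, 0]
    - [0, 0, 0]
    - [0, 0, 0]
    - [0, 0, 0]
    - [0, 0, 0]
    - [0, 0, 0]
    - [0, 0, 0]
  fingers: [-1, -1, -1, -1, -1, -1, -1, -1, -1, -1]
  grip_force: 40

```text
time: 16.93
position: [0.4702, 0.2092, 0.0359]
tool_rot: [-1.096, 1.369, -1.37]
ft_force: [-0.5, -0.4, 3.2]
grip_width: 0.247
```

```bash
python3 - <<'E'
from h import *
for i in range(3):
    rows([.470,.2092,.036],-12.5,1)
    im=ctrl.get_image("wrist")
cv2.imwrite("pics/w12.png",cv2.resize(im[140:270,180:320],None,fx=5,fy=5,interpolation=cv2.INTER_CUBIC))
im=ctrl.get_image("scene");cv2.imwrite("pics/sc12.png",cv2.resize(im[130:230,130:330],None,fx=4,fy=4,interpolation=cv2.INTER_CUBIC))
E
```

```text
t 16.93 pos [0.4702 0.2092 0.0359] jaw -12.61 | n 1 row [ 0.06 -0.11 -0.18] turn -0.0019 world d [-0.2 -0.   0.1] | lev [-0.0007  0.     -0.0002] f [-0.5 -0.4  3.2] g 0.247
t 16.98 pos [0.4702 0.2092 0.0359] jaw -12.6 | n 1 row [ 0.06 -0.11 -0.17] turn -0.0018 world d [-0.2 -0.   0.1] | lev [-0.0007  0.     -0.0002] f [-1.5 -0.4  2.7] g 0.248
t 17.03 pos [0.4702 0.2092 0.0359] jaw -12.6 | n 1 row [ 0.06 -0.12 -0.16] turn -0.0018 world d [-0.2 -0.   0.1] | lev [-0.0007  0.     -0.0002] f [-0.2 -0.3  1.9] g 0.249
```

View pics/w12.png

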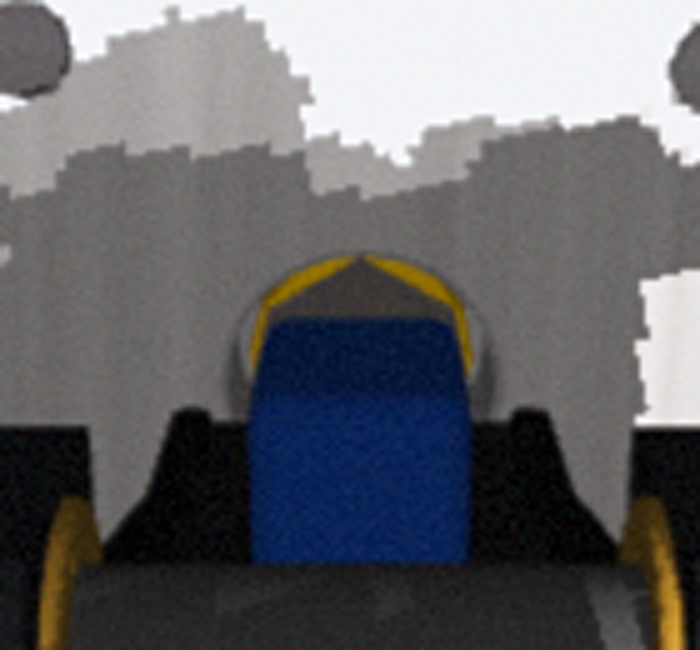

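View pics/sc12.png

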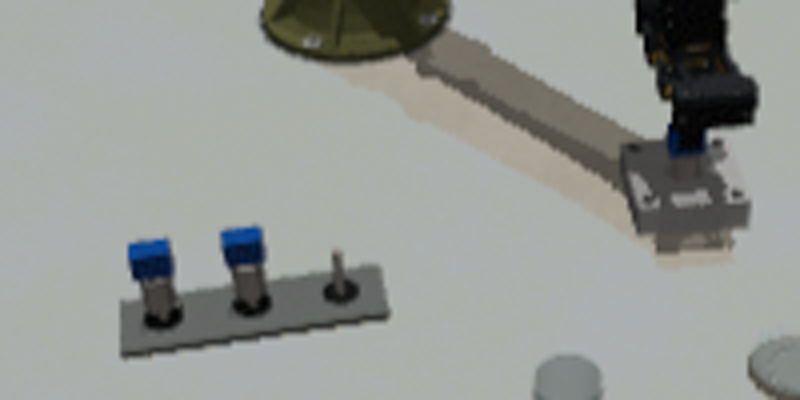

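>>> play_rows:
  translation:
    - [0, 0.5, 0]
    - [0, 0.5, 0]
    - [0, 0.4, 0]
    - [0, 0, 0]
    - [0, 0, 0]
    - [0, 0, 0]
    - [0, 0, 0]
    - [0, 0, 0]
    - [0, 0, 0]
    - [0, 0, 0]
  turn:
    - [0, 0, 0]
    - [0, 0, 0]
    - [0, 0, 0]
    - [0, 0, 0]
    - [0, 0, 0]
    - [0, 0, 0]
    - [0, 0, 0]
    - [0, 0, 0]
    - [0, 0, 0]
    - [0, 0, 0]
  fingers: [-1, -1, -1, -1, -1, -1, -1, -1, -1, -1]

```text
time: 17.97
position: [0.4703, 0.2093, 0.035]
tool_rot: [-1.096, 1.369, -1.369]
ft_force: [-1.3, 0.7, 7.2]
grip_width: 0.246
```

```bash
python3 - <<'E'
from h import *
F=[]
for i in range(6):
    s,r=st();F.append(s["ft_force"]);ctrl.get_image("wrist")
print(np.mean(F,0).round(2));rows([.470,.2092,.036],-12.5,1)
E
```

```text
[-1.87 -0.82  6.85]
t 18.27 pos [0.4703 0.2093 0.035 ] jaw -12.61 | n 1 row [ 0.16 -1.02 -0.23] turn -0.0018 world d [-0.3 -0.1  1. ] | lev [-0.0006  0.     -0.0005] f [-2.1 -1.6  7.1] g 0.251
```

The force is steady at 6.9 N plus about 1.5 N of socket weight. That is above the spring's 5 N, so the collar is at its stop. The other two sockets hang on posts 2 and 3, and post 1 is empty.

```bash
python3 -c "
from bench import ctrl
print(ctrl.close_job())"
```

```text
the job is handed in; nothing more can be done
None
```

I handed the job in with the fitting socket on the nut, still gripped and pressing the yellow collar down to its stop. The hand-in gives no verdict.

The first socket I tried, from post_1, slid over the nut without resistance. The other two were never lifted.

**Last checks:**
- **Collar:** the wrist force was steady at about 6.9 N upward, plus about 1.5 N for the socket's weight. That is above the spring's 5 N at the stop, so I take the collar to be fully down; I could not read its joint directly.
- **Grip:** the fingers are about 21.7 mm apart on the 22 mm grip, with the grip set to 40 N. The tool is within 0.5 mm of the measured nut axis, and the grasp point works out at about 54 mm by the stated tool frame.
- **Rack and bench:** the last scene picture shows the other two sockets on post_2 and post_3, with post_1 empty. The arm did not go near the other items on the bench, but I did not measure them again at the end.

**What failed or disagreed:**
- **Grasp:** the first two attempts shut on air. Two separate views showed the finger tips about 32 mm short of the reported TCP, so I gripped with the TCP about 26 mm lower than first planned. If the grasp point is taken from the real pads, it is higher still.
- **Calibration:** the rack measured about 1.5% too small in the wrist camera. I did not correct for this, and the socket still went on.

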